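Fit a sprung paper-roll spindle into its bench holder

ROBOT

A 6-joint arm with a two-finger parallel gripper is mounted at the origin on a cart in front of the work surface, level with it; the furniture and walls round the work are solid. World frame = base frame: x ahead of the robot, y to its left, z up, the work surface at z = 0. Lengths are in m, angles in rad, forces in N, time in s.
With the tool pointing down it reaches from about 0.35 to 1 m from the base axis. Payload 7.1 kg.
Tool frame: the origin (TCP) lies between the finger pads; the fingertips stand 22 mm ahead of it and the grasp point (between the pads) lies 3 mm ahead of it; z points along the fingers, y is the line along which they close (so a half turn about z gives the same grasp; the last joint's range is limited). The gripper opens to 85 mm and grips with 20 to 120 N. Pads are 22 mm wide; open, the fingers measure 114 mm over their backs; the gripper's body (76 mm by 85 mm) begins 54 mm behind the grasp point. The pads swing forward as they close: fully open they stand 13 mm farther back than shut.
Start: joints at [-1.287, 0.423, 1.63, -0, 1.089, -0.019], TCP at [0.186, -0.597, 0.229] pointing down, gripper open.
Joint ranges: [-3, 3], [-0.9, 2.11], [0.09, 2.58], [-1.31, 4.45], [0.11, 2.69], [-2.54, 2.54]. Speed limits (rad/s): [2.39, 2.39, 3.01, 3.14, 3.14, 3.14].

INTERFACE

Orientations are given as a rotation vector (axis times angle).
In Python, from rig import manip gives the robot as it stands. The module is installed in compiled form; this text tells all that it offers. Calls block until the motion is done:
- manip.move_to(position, orientation): joint-space move of the TCP to a pose.
- manip.servo_line(position, orientation=None, rate=0.15): straight line of the TCP; orientation=None keeps the orientation; rate is the mean speed in m/s.
- manip.set_joints(angles): joint-space move.
- manip.command_gripper(opening, f_grip=None): finger opening in m; f_grip is the grip in N (None keeps the last); returns when the fingers have stopped.
- manip.hold(seconds).
- manip.solve_ik(position, orientation): joint angles nearest the present ones, or None.
- manip.camera(name): name is "side" or "top"; returns a dict with "image" (400x640x3 uint8, red, green, blue), "fx", "fy", "cx", "cy" (pixels), "cam_to_world" (4x4, takes a point from camera to world coordinates). Camera axes: x right, y down, z forward; pixel columns grow to the right and rows downward; lengths in m; the calibration is good to about 2 mm. A picture is of the moment at which its call begins. There is no depth.
A pose or a line that the arm cannot do raises manip.IKError and nothing moves.
- manip.sign_off(): hands the job in; it is judged then, once.
Readings, each from a call of its own:
- manip.get_time(): time.
- manip.get_joint_positions(): joint angles.
- manip.get_joint_vel(): joint speeds.
- manip.get_tau(): joint torques, N m.
- manip.get_position(): TCP position.
- manip.get_ee_rot(): TCP orientation.
- manip.get_contact_force(): force on the tool from outside, world axes, zero at the start.
- manip.get_torque(): the same for the moment, N m.
- manip.get_width(): finger opening in m.
- manip.get_grip_force(): force on a finger pad.
Only numpy, scipy, OpenCV 4.12 (cv2) and the standard library are available. Lean on these libraries where they do the work, as an engineer would, in place of code of your own. Each camera call takes 0.05 s, during which the arm holds its last target. There are 200 camera calls.

TASK

Load the paper roll into the bench holder: pick up the roll on its sprung spindle, squeeze the spring to fit the spindle between the holder's two end cups, and let go, so that a pin sits in each cup (either way round) and the spring keeps it there. Press gently, without ramming the spindle into the holder or driving the spring hard against its stop, and leave everything else on the bench where it is.

Things in the scene. Friction and masses are not known exactly. Their poses are not given: they have to be found in the camera images.
- spindle: loose rigid piece, 0.15 kg: paper roll 44 mm diameter, 36 mm wide, fixed on a grey spindle between two eight-sided cheeks (48 mm across flats, 3 mm thick), lying on a flat, axis 24 mm up. Origin: on the axis, mid-roll; y along the spindle to the sprung end. Necks of 16 mm diameter run out to y = -62 and +50 mm, then pins. 156 mm long, spring out. Grip across the paper
- plain_end (a point): centre of the end face of the fixed plain grey pin, at y = -76 mm of the spindle (pin 10 mm diameter, 14 mm long, edge slightly tapered)
- spring_end (a point): tip of the sprung steel pin (10 mm diameter, domed end), at y = +80 mm of the spindle when the spring is out; it moves inward as it is pressed
- cup_axis (a point): point on the cups' common axis over the middle of the base (not of the yoke): 62 mm above the bench. Each cup is blind, 16 mm inside and 24 mm outside diameter, 9 mm deep, with a square rim; between the cup floors 153 mm, rims 135 mm, uprights 161 mm. The uprights end 12.5 mm above this axis
- plunger (a joint): how far the sprung pin is pressed in: 0 m out, 0.016 m at the hard stop. Spring: 4 N to start moving, then 0.9 N more per mm (18.5 N just before the stop). With one pin on its cup's floor, about 12 mm must be pressed in for the other pin to pass the other cup's rim; fitted, 3 mm stay pressed (about 7 N)
- holder: grey base, 72 (x) by 206 (y) by 7 mm, fixed to the bench, with a yoke plate (top 12 mm up) bearing two uprights 36 mm wide, 8 mm thick, a cup on each inner face, facing each other. The yoke is clamped in slots, up to 8 mm off the base's middle along y: its place is not measured, feel for it. Origin: centre of the base's underside, z up, y along the cups' axis, 62 mm above the bench
- beaker_1: loose glass beaker, 53 mm wide, 70 mm tall, at the back; bystander. Origin: centre of its underside
- marker_0: capped marker pen, 17x135x16 mm, lying between the two places; bystander. Origin: centre of its underside
- ptfe_tape: small white roll of tape, 45 mm wide, 13 mm high; bystander. Origin: centre of its underside
- spanner: steel open-ended spanner, 23x156x5 mm, lying near the front edge; bystander. Origin: centre of its underside
- pen_0: thin white pen, 11x145x9 mm, lying near the front edge; bystander. Origin: centre of its underside
There are look-alikes about, which are no part of the job. What is shaped like the spindle but blue is not meant.

How it is judged:
On the way, in this order (a step that is already met when the one before it is completed fails the run):
1. the roll is lifted off the bench in the gripper (height (world z) of spindle above 0.05 m and contact force between the fingers and spindle above 2 N), for 0.2 s.
2. the spring is pressed in by at least 9 mm against the holder (value of joint plunger above 0.009 m and contact force between spindle and holder above 4 N), for 0.1 s.
At the end, for the whole second after the job is handed in: The spindle is released and at rest with a pin in each cup, either way round: both pin ends within 5.5 mm of the cup axis sideways and in height, spindle within 0.08 rad of that axis, its middle within 15 mm of the base's middle, the sprung pin pressed in 1 to 6 mm (x of plain_end in the frame of holder between -0.0055 and 0.0055 m and z of plain_end in the frame of holder between 0.0565 and 0.0675 m and x of spring_end in the frame of holder between -0.0055 and 0.0055 m and z of spring_end in the frame of holder between 0.0565 and 0.0675 m and y of spindle in the frame of holder between -0.015 and 0.015 m and value of joint plunger between 0.001 and 0.006 m and angle between the y axis of spindle and the y axis of holder, either way round below 0.08 rad and linear speed of spindle below 0.02 m/s and contact force between the fingers and spindle below 0.1 N); the robot touches nothing.
It fails at once if the spindle is pressed on the holder with more than 30 N (contact force between spindle and holder above 30 N).
It fails at once if the robot pushes on the holder with more than 15 N (contact force between the arm and holder above 15 N).
It fails at once if the robot's fingers push on the holder with more than 15 N (contact force between the fingers and holder above 15 N).
It fails at once if another thing on the bench is shifted by more than 15 mm (distance of any of beaker_1, marker_0, ptfe_tape, spanner, pen_0 from where it was at the start of the episode above 0.015 m).
It also fails if it takes over 64 s, if anything falls off the work surface, if the arm or the gripper's body presses on something with over 40 N, if the wrist force passes 120 N, or if a joint passes its speed limit or range.

## Working session

There is one attempt and no reset: what is moved stays moved. The work goes in short steps, each a Python script; the robot and the scene stay as the last script left them, time stands still between calls to the robot, and variables do not carry over. Pictures are saved under pics/ and viewed, at most 10 in all, crops included, and the job is handed in when it is done.

```bash
mkdir -p pics; python3 - <<'E'
from rig import manip
import cv2,numpy as np,pickle
d={n:manip.camera(n) for n in("top","side")}
pickle.dump(d,open("cams.pkl","wb"))
for n in d:
    cv2.imwrite(f"pics/{n}0.png",d[n]["image"][:,:,::-1]); print(n,d[n]["fx"],d[n]["cx"],d[n]["cy"],np.round(d[n]["cam_to_world"],3).tolist())
E
```

```text
top 458.8437276832679 318.25634560215474 201.17784954423183 [[0.071, -0.977, 0.199, 0.199], [-0.997, -0.07, 0.013, -0.085], [0.001, -0.199, -0.98, 1.8], [0.0, 0.0, 0.0, 1.0]]
side 518.2101529643803 320.1491934564563 194.71258256555708 [[-0.487, -0.617, 0.619, -0.528], [-0.873, 0.327, -0.361, 0.56], [0.021, -0.716, -0.698, 1.277], [0.0, 0.0, 0.0, 1.0]]
```

View pics/top0.png

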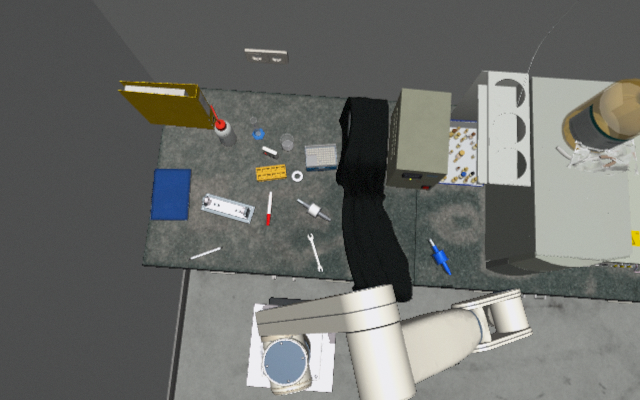

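View pics/side0.png

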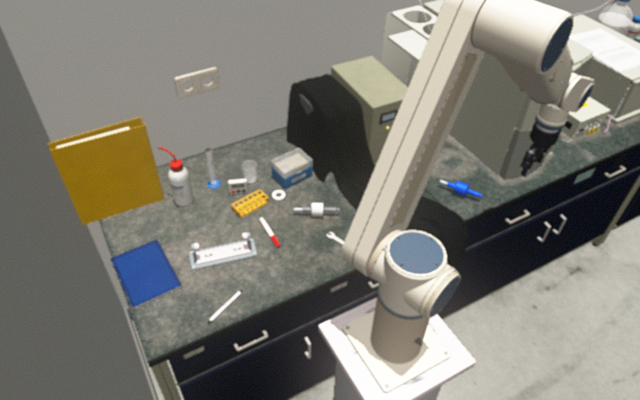

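The top view shows the holder at about (228,208), the spindle at (314,210), the marker at (268,208) and the spanner at (315,252). In the side view the holder is at (223,250) and the spindle at (317,210). The blue look-alike lies on the right. I'll enlarge these areas next.

```bash
python3 - <<'E'
import cv2,pickle,numpy as np
d=pickle.load(open("cams.pkl","rb"))
def z(n,x,y,w,h,s): return cv2.resize(d[n]["image"][y:y+h,x:x+w,::-1],None,fx=s,fy=s,interpolation=cv2.INTER_CUBIC)
a=np.hstack([z("top",195,185,66,48,6),z("top",290,190,48,48,6)]);
b=np.hstack([z("side",182,225,82,50,5),z("side",285,192,62,50,5)])
w=max(a.shape[1],b.shape[1]);p=lambda m:cv2.copyMakeBorder(m,0,0,0,w-m.shape[1],0)
cv2.imwrite("pics/crop.png",np.vstack([p(a),p(b)]));print(w)
E
```

```text
720
```

View pics/crop.png

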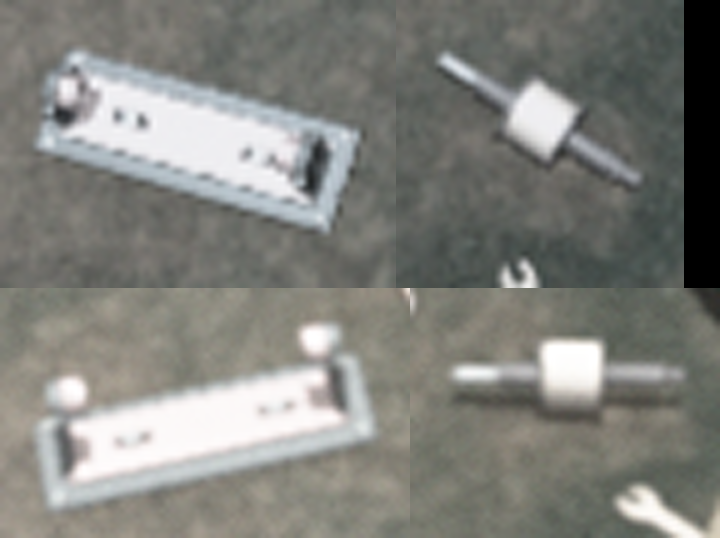

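The crop shows the base corners, the uprights at both ends of the yoke, and the spindle. Its bright sprung pin is the upper-left end in the top view, about (297,199), and the left end in the side view, about (293,209). Next I refine the base edges to subpixel and cast rays.

```bash
cat >vis.py <<'E'
import numpy as np,cv2
def ray(c,p,z):
    T=np.array(c["cam_to_world"]);d=T[:3,:3]@[(p[0]-c["cx"])/c["fx"],(p[1]-c["cy"])/c["fy"],1]
    return T[:3,3]+d*(z-T[2,3])/d[2]
def edge(g,a,b,inn):   # subpixel edge line near segment a-b; returns cv2 fitLine
    a,b,inn=map(np.array,(a,b,inn));u=(b-a)/np.linalg.norm(b-a);n=np.array([-u[1],u[0]])
    if n@(inn-a)<0:n=-n
    P=[]
    for t in np.linspace(.15,.85,40):
        s=np.arange(-3.5,2.6,.1);q=(a+t*(b-a)+s[:,None]*n).astype(np.float32)
        v=cv2.remap(g,q[:,:1],q[:,1:],cv2.INTER_LINEAR)[:,0]
        k=np.argmax(np.gradient(cv2.GaussianBlur(v[:,None],(1,9),0)[:,0]));P.append(q[k])
    return cv2.fitLine(np.array(P,np.float32),cv2.DIST_HUBER,0,.01,.01).ravel()
def inter(l,m):
    t=np.linalg.solve(np.c_[l[:2],-m[:2]],m[2:]-l[2:]);return l[2:]+t[0]*l[:2]
E
python3 - <<'E'
import pickle,numpy as np,cv2
from vis import *
np.set_printoptions(precision=4,suppress=True)
d=pickle.load(open("cams.pkl","rb"))
C={"top":[(207.5,193.7),(254.7,207),(249.2,223),(201.3,209.7)],"side":[(189.6,252),(253,238.8),(256.6,254),(193,269)]}
S={"top":[(297.3,199.5),(330.7,220.3),(314.5,210)],"side":[(293.4,209.4),(339.8,209.4),(317.4,209.4)]}
for n in C:
    c=d[n];g=cv2.cvtColor(c["image"],cv2.COLOR_RGB2GRAY).astype(np.float32);p=C[n];m=np.mean(p,0)
    L=[edge(g,p[i],p[(i+1)%4],m) for i in range(4)]
    q=[inter(L[i-1],L[i]) for i in range(4)]
    for z in(.007,):
        W=np.array([ray(c,x,z)[:2] for x in q]);e=np.roll(W,-1,0)-W
        print(n,"corners px",np.array(q).round(1).tolist(),"centre",W.mean(0),"sides",np.linalg.norm(e,axis=1),"ang",np.degrees(np.arctan2(e[:,1],e[:,0])))
    W=np.array([ray(c,x,.024)[:2] for x in S[n]]);v=W[0]-W[1]
    print("spindle",W.tolist(),"len",np.linalg.norm(v),"ang",np.degrees(np.arctan2(v[1],v[0])))
    # paper mask
    hsv=cv2.cvtColor(c["image"],cv2.COLOR_RGB2HSV);r=np.zeros(g.shape,np.uint8);x,y=map(int,S[n][2]);r[y-12:y+12,x-12:x+12]=1
    mk=((g>185)&(r>0)).astype(np.uint8);k,lab,st,ce=cv2.connectedComponentsWithStats(mk);i=1+np.argmax(st[1:,4]);print("paper",st[i,4],ce[i],ray(c,ce[i],.03))
E
```

```text
top corners px [[207.5, 193.3000030517578], [254.6999969482422, 206.6999969482422], [249.10000610351562, 223.1999969482422], [200.1999969482422, 209.1999969482422]] centre [0.509  0.2959] sides [0.1979 0.0694 0.2035 0.0698] ang [-101.9114  167.1628   78.0952  -17.4442]
spindle [[0.5597744218055949, 0.02208362039685098], [0.4861956277708932, -0.11510441813488713], [0.5225590233355425, -0.04881494918656421]] len 0.15567400826016756 ang 61.793767945181
paper 79 [313.519  208.8987] [ 0.5256 -0.0448  0.03  ]
side corners px [[188.10000610351562, 252.8000030517578], [252.60000610351562, 238.0], [257.5, 254.39999389648438], [191.8000030517578, 268.79998779296875]] centre [0.5108 0.2987] sides [0.2057 0.0707 0.2035 0.0663] ang [-100.8109  168.68     77.9462   -9.4189]
spindle [[0.5630642093800124, 0.024272762264727632], [0.4897541909423442, -0.11377582807253095], [0.5251930299796743, -0.0470416779992765]] len 0.1563066604384967 ang 62.029685184155056
paper 121 [316.7521 207.2397] [ 0.53   -0.0471  0.03  ]
```

```bash
cat >rb.py <<'E'
import numpy as np
from scipy.spatial.transform import Rotation as R
from rig import manip as m
np.set_printoptions(precision=4,suppress=True)
def ori(phi,tilt=0.,s=1):
    """tool down, spindle axis at yaw phi (deg); tilt (rad) lifts the plain end (sprung end dips)"""
    a=np.array([np.cos(np.radians(phi)),np.sin(np.radians(phi)),0]);x=s*a;z=np.array([0,0,-1.]);y=np.cross(z,x)
    lat=np.cross(a,[0,0,1])                      # right-hand normal of the axis
    return (R.from_rotvec(-lat*tilt)*R.from_matrix(np.c_[x,y,z])).as_rotvec()
E
python3 - <<'E'
from rb import *
p=np.array([.5237,-.0474,0])
for s in(1,-1):
    print(s,m.solve_ik(p+[0,0,.027],ori(61.9,0,s)),m.solve_ik([.51,.2975,.065],ori(78.1,.17,s)),m.get_ee_rot())
v=R.from_rotvec(ori(78.1,.17)).as_matrix();print(v[:,0])
E
```

```text
1 [-0.1129  0.603   1.9464 -0.      0.5922  0.3775] [ 0.5699  0.645   1.7129 -0.1534  0.9093  0.8796] [-3.1043 -0.4736  0.0003]
-1 None [ 0.5699  0.645   1.7129 -0.1534  0.9093 -2.262 ] [-3.1043 -0.4736  0.0003]
[ 0.2032  0.9644 -0.1692]
```

```bash
python3 - <<'E'
from rb import *
import cv2
m.command_gripper(.085,60)
q=m.get_position();m.servo_line([q[0],q[1],.42],rate=.3)
p=np.array([.5237,-.0474,0]);o=ori(61.9)
m.move_to(p+[0,0,.30],o);m.servo_line(p+[0,0,.10],rate=.25);m.servo_line(p+[0,0,.027],rate=.1)
print(m.get_time(),m.get_position(),m.get_contact_force())
c=m.camera("side");cv2.imwrite("pics/pre.png",cv2.resize(c["image"][150:270,230:400,::-1],None,fx=4,fy=4))
E
```

```text
5.275 [ 0.5241 -0.0474  0.0274] [-0.5562  0.1625 -0.3357]
```

View pics/pre.png

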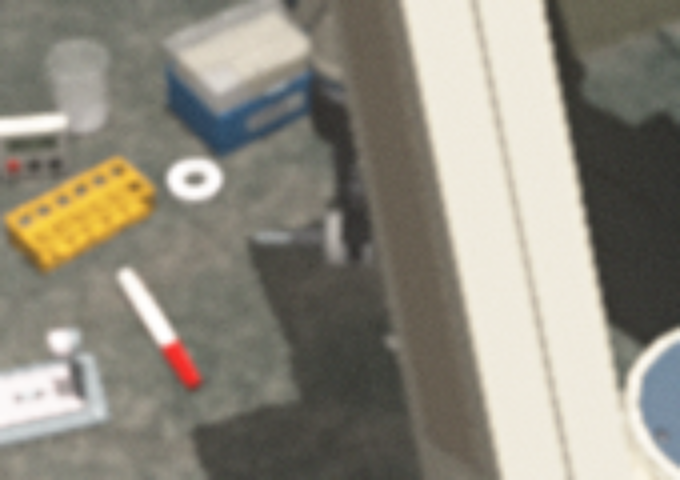

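The picture shows the fingers on either side of the roll, which is where they should be. Closing and lifting now, then staging above the holder.

```bash
cat >>rb.py <<'E'
HC=np.array([.510,.2975,0]);PHI=78.1
def tcp(y,lat=0.,z=.062,tilt=.19,phi=PHI,hc=HC,dx=0.):
    """TCP pose putting the spring-out tip at holder coords (lat,y,z); holder x = axis right-hand normal"""
    a=np.array([np.cos(np.radians(PHI)),np.sin(np.radians(PHI)),0]);n=np.cross(a,[0,0,1])
    o=ori(phi,tilt);M=R.from_rotvec(o).as_matrix()
    return hc+a*y+n*lat+[0,0,z]-M@[.080+dx,0,.0034],o
def hf(f0):  # force in holder axes: lateral, along, up
    a=np.array([np.cos(np.radians(PHI)),np.sin(np.radians(PHI)),0]);n=np.cross(a,[0,0,1])
    f=np.array(m.get_contact_force())-f0;return np.array([f@n,f@a,f[2]])
E
python3 - <<'E'
from rb import *
import cv2,pickle
m.command_gripper(.03,60);print(m.get_width(),m.get_grip_force())
q=m.get_position();m.servo_line([q[0],q[1],.16],rate=.15)
m.hold(.2)
p,o=tcp(.05,z=.062+.06);m.move_to(p,o);m.hold(.3)
print(m.get_time(),m.get_width(),m.get_position()-p,m.get_contact_force())
d={n:m.camera(n) for n in("top","side")};pickle.dump(d,open("cams1.pkl","wb"))
z=lambda n,x,y:cv2.resize(d[n]["image"][y:y+70,x:x+90,::-1],None,fx=4.4,fy=4.4,interpolation=cv2.INTER_CUBIC)
cv2.imwrite("pics/stage.png",np.hstack([z("top",185,170),z("side",180,205)]))
E
```

```text
0.03664208458764921 56.702157855033875
8.6083 0.0368657329503041 [ 0.0004 -0.0009  0.0002] [ 0.4211 -0.0118 -2.2015]
```

View pics/stage.png

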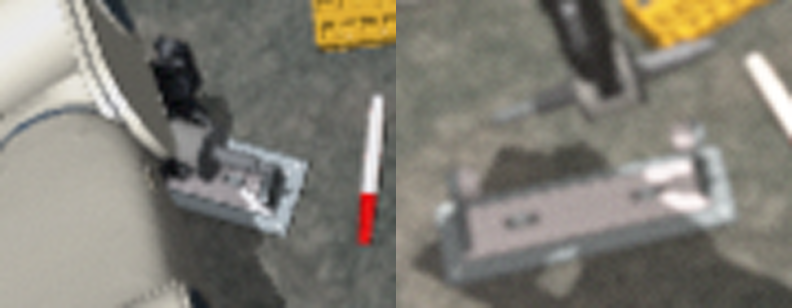

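The roll is held above the holder. In the side view the sprung tip is at about px (202.5,231.8) and the plain tip at (252.5,214.5). The opening reads 36.6 mm rather than 44, so I check the pose in the hand by projecting the expected points.

```bash
python3 - <<'E'
from rb import *
import pickle,cv2
d=pickle.load(open("cams1.pkl","rb"))["side"]
T=np.linalg.inv(d["cam_to_world"])
def pr(w):
    c=T@np.r_[w,1];return np.array([c[0]*d["fx"]/c[2]+d["cx"],c[1]*d["fy"]/c[2]+d["cy"]])
p=np.array(m.get_position());M=R.from_rotvec(m.get_ee_rot()).as_matrix()
im=d["image"].copy();im=cv2.resize(im,None,fx=8,fy=8,interpolation=cv2.INTER_CUBIC)
for x in(.080,.021,-.021,-.062,-.076):
  for dz,col in((.0034,(255,0,0)),(-.0086,(0,255,0)),(.0154,(0,0,255))):
    u=pr(p+M@[x,0,dz]);cv2.circle(im,tuple(np.int32((u+.5)*8)),3,col,-1)
    if dz==.0034:print(x,u.round(1))
cv2.imwrite("pics/chk.png",im[205*8:250*8,185*8:270*8,::-1])
E
```

```text
0.08 [202.4 232. ]
0.021 [221.5 225.5]
-0.021 [235.1 220.8]
-0.062 [248.2 216.3]
-0.076 [252.7 214.8]
```

View pics/chk.png

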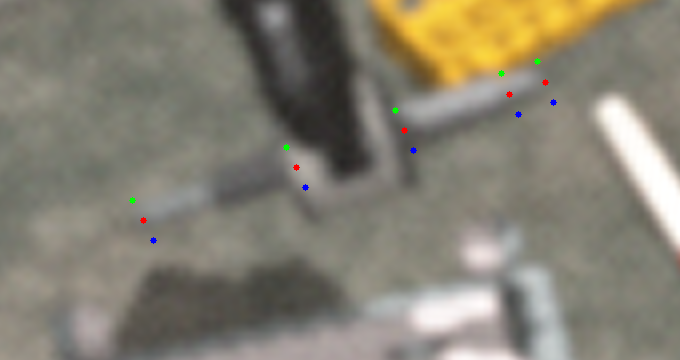

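The projected axis matches the picture within about half a pixel, so the in-hand pose is as expected. Descend and feel for cup B.

```bash
cat >>rb.py <<'E'
def go(rate=.03,**k):
    p,o=tcp(**k);m.servo_line(p,o,rate=rate)
E
python3 - <<'E'
from rb import *
f0=np.array(m.get_contact_force());np.save("f0.npy",f0)
go(y=.05,z=.0615,rate=.1);m.hold(.2);print(m.get_time(),hf(f0))
y=.05
while y<.090:
    y+=.0015;t=m.get_time();go(y=y,z=.0615,rate=.02);f=hf(f0)
    print(round(y,4),f,round(m.get_time()-t,3))
    if f[1]<-2.5 or np.linalg.norm(f)>6:break
E
```

```text
9.6667 [-0.2175  1.1225  0.6469]
0.0515 [0.005  1.1318 0.8077] 0.25
0.053 [-0.7217  0.0845  1.3387] 0.25
0.0545 [0.3356 0.2323 0.7466] 0.25
0.056 [-0.1035 -0.9058  0.6381] 0.25
0.0575 [-0.2781  0.2815  0.4866] 0.25
0.059 [ 0.1839 -0.2128  1.4991] 0.25
0.0605 [-0.381   0.0283  1.5084] 0.25
0.062 [0.1404 0.0864 1.6513] 0.25
0.0635 [-0.2469 -0.1471  1.5052] 0.25
0.065 [-0.5344  0.4685  0.9651] 0.25
0.0665 [0.006  0.6291 0.3625] 0.25
0.068 [-0.8053 -0.5228  0.5852] 0.25
0.0695 [-0.8505  1.4132  0.731 ] 0.25
0.071 [0.3837 0.471  0.8406] 0.25
0.0725 [0.7277 1.4288 0.9654] 0.25
0.074 [-0.0017  0.3702  1.2942] 0.25
0.0755 [1.3111 0.5997 1.3471] 0.25
0.077 [-0.1374 -2.0438  1.3935] 0.25
0.0785 [ 0.1594 -4.8239  2.1718] 0.25
```

```bash
python3 - <<'E'
from rb import *
f0=np.load("f0.npy")
k=dict(y=.0745,z=.0615,lat=0.);go(**k);m.hold(.2);b=hf(f0);print(b)
def probe(key,step,n,i):
    q=dict(k)
    for j in range(n):
        q[key]+=step;go(rate=.02,**q);f=np.mean([hf(f0) if m.hold(.02) is None else 0 for _ in range(3)],0)-b
        if abs(f[i])>3:break
    print(key,round(q[key],4),f);go(rate=.03,**k);return q[key]
l1=probe("lat",.001,7,0);l2=probe("lat",-.001,7,0);z1=probe("z",.001,6,2)
print((l1+l2)/2,m.get_time())
E
```

```text
[-0.3982 -0.3266  0.7372]
lat 0.007 [ 0.3982  0.3266 -0.7372]
lat -0.007 [ 0.3982  0.3266 -0.7372]
z 0.0675 [ 0.3982  0.3266 -0.7372]
0.0 22.0167
```

```bash
cat >>rb.py <<'E'
def rd(f0,n=3):
    v=[]
    for _ in range(n): v.append(hf(f0));m.hold(.02)
    return np.mean(v,0)
E
python3 - <<'E'
from rb import *
f0=np.load("f0.npy")
k=dict(y=.0745,z=.0615,lat=0.);b=rd(f0);print(b,m.get_width())
def probe(key,vals,i):
    for v in vals:
        go(rate=.025,**{**k,key:v});f=rd(f0)-b
        print(key,v,f)
        if abs(f[i])>3:break
    go(rate=.03,**k);return v
a=probe("lat",[.002,.003,.004,.005],0);c=probe("lat",[-.002,-.003,-.004,-.005],0)
print(m.get_time(),rd(f0))
E
```

```text
[-0.1559  0.4284  1.0769] 0.03671880292933956
lat 0.002 [ 0.3208 -0.0274  0.0856]
lat 0.003 [-0.7251 -0.3086  0.6648]
lat 0.004 [-3.267   0.0216 -0.2674]
lat -0.002 [ 0.2508 -0.4073 -0.2989]
lat -0.003 [ 0.9124 -0.4531  0.0464]
lat -0.004 [ 3.7195 -1.2184  0.5395]
24.4333 [-0.3125  0.1227  1.1649]
```

The pin stops sideways at about ±3.5 mm, symmetric, so it sits in cup B, centred, with its floor at y≈0.077. Now compress with force monitoring.

```bash
python3 - <<'E'
from rb import *
f0=np.load("f0.npy")-0
m.command_gripper(.03,90)
for p in(0,.003,.006,.009,.011,.0125,.0135):
    go(y=.0772,z=.0612,dx=-p,rate=.03);f=rd(f0,2);pt=np.array(m.get_position())-tcp(y=.0772,z=.0612,dx=-p)[0]
    print(p,f,pt*1e3)
    if np.linalg.norm(f)>18:break
print(m.get_time())
E
```

```text
0 [ 0.0625 -3.7038  2.0312] [-0.3742 -0.6031 -0.0947]
0.003 [ 0.1847 -5.6576  3.0257] [-0.4781 -0.8892 -0.1107]
0.006 [ 0.6823 -8.1776  4.4354] [-0.6596 -1.4544 -0.1329]
0.009 [ 0.4013 -9.6982  4.7491] [-0.872  -2.0213 -0.1673]
0.011 [  0.2862 -11.7492   5.7122] [-1.0028 -2.407  -0.17  ]
0.0125 [  1.5135 -12.4651   5.4416] [-1.0634 -2.6879 -0.1356]
0.0135 [  0.8138 -12.3761   5.9358] [-1.1402 -2.8912 -0.1447]
26.6833
```

```bash
python3 - <<'E'
from rb import *
f0=np.load("f0.npy");a=np.array([np.cos(np.radians(PHI)),np.sin(np.radians(PHI)),0])
for p in(.015,.016,.017,.0175):
    go(y=.0772,z=.0612,dx=-p,rate=.03);m.hold(.1);f=rd(f0,4);lag=(np.array(m.get_position())-tcp(y=.0772,z=.0612,dx=-p)[0])
    pa=p+lag@a
    print(p,f,np.hypot(f[1],f[2]-1),pa,lag*1e3)
    if pa>.0136 or np.hypot(f[1],f[2]-1)>17.5:break
print(m.get_time())
E
```

```text
0.015 [  1.1527 -13.2956   6.1386] 14.254038481076158 0.011601961237747292 [-1.2386 -3.2117 -0.1699]
0.016 [  1.0531 -13.9023   6.9799] 15.13387644528154 0.012412898626350427 [-1.2858 -3.3949 -0.1585]
0.017 [  1.0433 -15.1572   7.2056] 16.378385657265632 0.013212337619310906 [-1.3554 -3.5852 -0.1552]
0.0175 [  0.9823 -15.4911   7.0143] 16.617690932257407 0.013612325016363768 [-1.384  -3.6814 -0.1503]
28.35
```

```bash
python3 - <<'E'
from rb import *
f0=np.load("f0.npy");a=np.array([np.cos(np.radians(PHI)),np.sin(np.radians(PHI)),0])
for t in(.16,.13,.11,.09,.07,.05,.03,.01,0):
    k=dict(y=.0772,z=.0612+.0009*(1-t/.19),lat=.0006,dx=-.0175,tilt=t)
    go(rate=.02,**k);f=rd(f0,2);lag=np.array(m.get_position())-tcp(**k)[0]
    print(t,f,.0175+lag@a,lag*1e3,m.get_torque())
    if np.linalg.norm(f)>20 or f[2]>9 :break
print(m.get_time())
E
```

```text
0.16 [  1.0388 -15.0379   6.4682] 0.01323126638573388 [-1.8746 -3.9674 -0.4505] [-2.6106  0.5192  0.0006]
0.13 [  0.2507 -15.6218   4.9289] 0.013202184237042506 [-1.9262 -3.9863 -0.5793] [-2.6098  0.4375 -0.0106]
0.11 [  1.0447 -15.5011   5.6081] 0.013269709697461631 [-1.9571 -3.9108 -0.6917] [-2.6441  0.3707 -0.0366]
0.09 [  1.1288 -15.9756   4.0701] 0.013277750887784105 [-1.9697 -3.8999 -0.7711] [-2.6851  0.3882 -0.0529]
0.07 [  1.5049 -15.7238   4.3833] 0.013264729594128275 [-2.0214 -3.9023 -0.8655] [-2.696   0.394  -0.0982]
0.05 [  1.0915 -15.5936   4.6299] 0.013321502812643635 [-2.0169 -3.8452 -0.9407] [-2.7585  0.327  -0.0414]
0.03 [  1.7274 -16.2117   3.5245] 0.013323899694070473 [-2.0617 -3.8334 -1.0272] [-2.8018  0.2614 -0.0526]
0.01 [  1.5722 -15.3917   3.4045] 0.013377904794593696 [-2.0898 -3.7722 -1.1041] [-2.7415  0.2908 -0.0872]
0 [  1.6263 -15.7292   2.9696] 0.013455291188036945 [-2.0332 -3.7051 -1.1191] [-2.7846  0.2816 -0.06  ]
30.9
```

```bash
cat >>rb.py <<'E'
def plain():
    a=np.array([np.cos(np.radians(PHI)),np.sin(np.radians(PHI)),0]);n=np.cross(a,[0,0,1]);M=R.from_rotvec(m.get_ee_rot()).as_matrix()
    f=lambda x:(lambda w:np.array([w@n,w@a,w[2]])*1e3)(np.array(m.get_position())+M@[x,0,.0034]-HC)
    return f(-.076),f(.066)
E
python3 - <<'E'
from rb import *
import cv2
print(plain())
z=lambda n,x,y:cv2.resize(m.camera(n)["image"][y:y+70,x:x+90,::-1],None,fx=4.4,fy=4.4,interpolation=cv2.INTER_CUBIC)
cv2.imwrite("pics/lev.png",np.hstack([z("top",185,170),z("side",180,215)]))
E
```

```text
(array([ -0.627 , -65.3663,  61.5034]), array([-0.6489, 76.6304, 60.5274]))
```

View pics/lev.png

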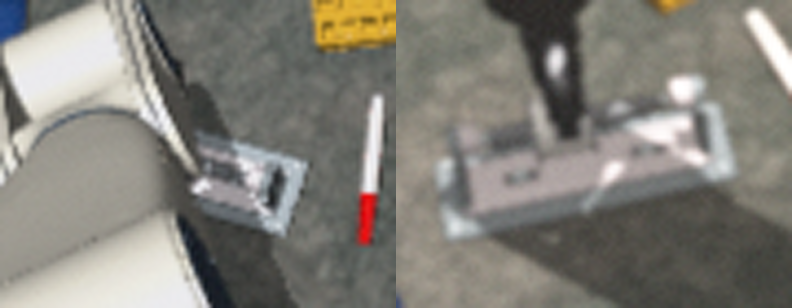

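The side view shows the spindle level between the uprights with no collision. The plain end is computed at y=-65.4 mm, just inside the rim. Now relax toward cup A.

```bash
python3 - <<'E'
from rb import *
f0=np.load("f0.npy");a=np.array([np.cos(np.radians(PHI)),np.sin(np.radians(PHI)),0])
for p in(.0175,.0155,.0135,.011,.0085,.006,.0045,.0035):
    k=dict(y=.0772,z=.0627,lat=.0012,dx=-p,tilt=0)
    go(rate=.03,**k);f=rd(f0,3);print(p,f,plain()[0])
    if p>.006 and -f[1]<4.5: print("rim?");break
    if np.linalg.norm(f)>20:break
print(m.get_time())
E
```

```text
0.0175 [  0.7897 -15.4715   2.951 ] [ -0.3569 -65.4386  61.9965]
0.0155 [  0.644  -14.4427   2.4422] [ -0.3136 -67.1036  62.0044]
0.0135 [  0.1561 -13.055    2.1325] [ -0.2465 -68.715   62.0384]
0.011 [  0.0304 -11.1312   1.5535] [ -0.1445 -70.7567  62.0849]
0.0085 [-0.7072 -9.6916  1.2376] [ -0.0636 -72.8271  62.1031]
0.006 [-0.792  -7.4334  0.571 ] [  0.0297 -74.8239  62.1513]
0.0045 [-0.8696 -5.9841  0.4693] [  0.1139 -76.0395  62.1718]
0.0035 [-1.1839 -5.7737  0.7567] [  0.1406 -76.8177  62.2038]
33.4
```

```bash
python3 - <<'E'
from rb import *
import cv2
f0=np.load("f0.npy")
for p in(.0028,.002,.0012,.0004):
    go(rate=.02,y=.0772,z=.0625,lat=.001,dx=-p,tilt=0);f=rd(f0,4);print(p,f,plain()[0])
    if f[1]>-1.:break
m.command_gripper(.085);q=np.array(m.get_position());print(m.get_width(),m.get_time(),rd(f0,2))
m.servo_line(q+[0,0,.12],rate=.1)
m.servo_line(q+[-.1,-.15,.25],rate=.25);m.hold(.3);print(m.get_time(),m.get_contact_force())
z=lambda n,x,y:cv2.resize(m.camera(n)["image"][y:y+70,x:x+90,::-1],None,fx=4.4,fy=4.4,interpolation=cv2.INTER_CUBIC)
cv2.imwrite("pics/fin.png",np.hstack([z("top",185,170),z("side",180,215)]))
E
```

```text
0.0028 [-1.5125 -5.1036  0.1771] [  0.1823 -76.9664  62.145 ]
0.002 [-3.8631 -1.8878 -1.129 ] [  0.26   -77.0977  62.1566]
0.0012 [-5.5836  1.347  -2.249 ] [  0.4744 -77.1676  62.2943]
0.08488914558438204 34.8917 [-0.3645 -0.1085  2.7761]
37.6167 [-0.8296  0.5085  0.5972]
```

View pics/fin.png

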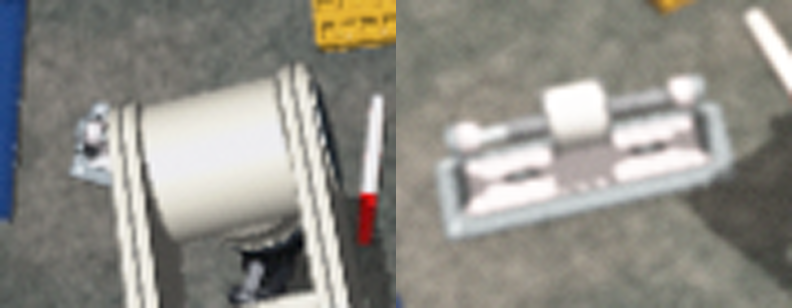

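The side view shows the roll seated with a pin in each cup and the gripper clear. Handing in.

```bash
python3 - <<'E'
from rig import manip as m
print(m.sign_off(),m.get_time())
E
```

```text
the job is handed in; nothing more can be done
the job is handed in; nothing more can be done
```

The paper roll is in the holder with a pin in each cup, released, and the job is handed in at about 38 s; the last picture shows it seated, but sign-off returned no verdict, and one lateral probe ran about 3 mm too far because of a bug in my force check, so its contact force went unread.

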